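Wedge the jar clamp open and take out the sample jar

ROBOT

A 6-joint arm with a two-finger parallel gripper is mounted at the origin on the work surface. World frame = base frame: x ahead of the robot, y to its left, z up, the work surface at z = 0. Lengths are in mm, angles in rad, forces in N, time in s.
With the tool pointing down it reaches from about 275 to 975 mm from the base axis. Payload 8.4 kg.
Tool frame: the origin (TCP) lies on the centre line of the jaws, within the pads' length; the fingertips stand 11 mm ahead of it and the grasp point (between the pads) lies 8 mm behind it; z points along the fingers, y is the line along which they close (so a half turn about z gives the same grasp; the last joint's range is limited). The gripper opens to 92 mm and grips with 3 to 60 N. Pads are 20 mm wide; open, the fingers measure 128 mm over their backs; the gripper's body (75 mm by 189 mm) begins 69 mm behind the grasp point.
Start: joints at [1.317, 0.353, 1.633, -0, 1.155, -0.002], TCP at [155.716, 605.294, 225.583] pointing down, gripper open.
Joint ranges: [-2.63, 2.63], [-0.92, 2.1], [0.06, 2.66], [-1.3, 4.44], [0, 2.69], [-3.02, 3.02]. Speed limits (rad/s): [2.22, 2.22, 2.79, 3.14, 3.14, 3.14].

INTERFACE

Orientations are given as a 3x3 rotation matrix whose columns are the frame's x, y, z axes.
In Python, from plant import manip gives the robot as it stands. The module is installed in compiled form; this text tells all that it offers.
- The arm moves only by the tool apply_moves, never from a script. Its argument "targets" is a list that holds one entry, the list of rows, each a list of 5 numbers: the finger opening in mm, from 0 to 91.9, then the shift along the tool's x, y, z in mm, then the turn about the tool's z in degrees. A call has 1 to 12 rows; each row is the pose to reach, as a shift and turn from the pose commanded when the call began, along the tool's axes at that moment; what a row does not reach only later rows make up. A row lasts 1/10 s, in which the tool goes at most 50 mm and 8.59 degrees, less where a joint would pass 70% of its speed; a pose out of reach is approached as far as the arm can. A call with a gripper value outside its range is refused whole. The fingers move at their own pace and stop on an object; the grip force is fixed at half the most. Time passes only in rows, so rows that repeat a pose let the fingers close. It gives the time, the measured TCP pose, the force, the opening and the grip force at its end, in the units of the state.
- manip.read_state(): the state, without advancing time (a new reading comes with each control period).
- manip.read_camera(name): name is "scene" or "top" or "wrist"; returns a dict with "image" (384x512x3 uint8, red, green, blue), "fov_y" (degrees; the focal length in pixels is half the picture's height over the tangent of half this angle, whatever the lens; pixels are square), "cx", "cy" (the principal point, pixels), "camera_from_world" (4x4, takes a point from world to camera coordinates). Camera axes: x right, y up, looking along -z (the intrinsics and any distortion apply to the point x, -y, -z); pixel columns grow to the right and rows downward; lengths in mm; the calibration is good to about 2 mm. A picture is of the moment at which its call begins. There is no depth.
- manip.hand_in(): hands the job in; it is judged then, once.
The state is a dict: "clock": time; "qpos": joint angles; "qvel": joint speeds; "joint_efforts": joint torques, N m; "ee_pos": TCP position; "eef_rot": TCP orientation; "contact_force": force on the tool from outside, world axes, zero at the start; "torque": the same for the moment, N m; "finger_gap": finger opening in mm; "grasp_force": force on a finger pad.
Only numpy, scipy, OpenCV 4.12 (cv2) and the standard library are available. Lean on these libraries where they do the work, as an engineer would, in place of code of your own. Each camera call takes 0.05 s, during which the arm holds its last target. There are 200 camera calls.

TASK

The sample jar sits in a bench clamp whose sprung bolt holds it down by the shoulder. Push the wooden wedge, thin end down, fully home between the clamp's bridge and the bolt's upright lip so that it keeps the bolt drawn back by itself, then lift the jar out by its cap and set it down upright, without dropping it, in the empty white tray. Keep the jar upright throughout and leave the wedge in the clamp.

Things in the scene. Friction and masses are not known exactly. Their poses are not given: they have to be found in the camera images.
- wedge: Loose wooden slab upright on its thin end: 34 mm wide (own x), 28 mm thick (own y), 84 mm tall; the lowest 18 mm taper on both broad sides to a 12 mm thick foot. 60 to 110 g. Origin: centre of the foot's underside. Grip across the 34 mm width (closing along its x), about 66 mm above the foot, to stay above the clamp's lips. The round rod and low square block near it are not for this job.
- jar: Loose sample jar: white round body 62 mm across, 52 mm tall, and a narrower black cap, 38 mm across, up to 100 mm above the underside; 0.17 to 0.35 kg. Origin: centre of the underside. It stands in the clamp's well; the shut bolt overlaps its shoulder by about 7 mm. Grip the cap about 86 mm above the underside, fingers closing along the clamp's x, clear of the bolt.
- holder: Fixed jar clamp, grey base 100 mm wide (own x), y -50 to +160 mm, 30 mm high. Origin: on the table under the centre of the jar's round well (66 mm, floor at z 8). Own y runs from the jar along the bolt. A steel bridge, 40 mm wide, crosses the bolt, upright face at y 72 mm. The wedge goes in beyond it from above: fully home its origin is at x 0, y 86, z 70 mm, its x along the clamp's x.
- bolt (a joint): Sprung flat steel bolt, m along clamp y: 0 shut, 0.016 wedge home, 0.024 end; spring 1.6 N shut, 2.9 N at 0.016. Top face at z 70 mm; its upright lip, 40 mm wide, faces the bridge at y 84 mm when shut. Lip and bridge are upright to z 92 and flare apart to z 114 mm: mouth 32 mm (y 62 to 94), 12 mm below. The wedge pressed straight down (about 10 N, at most 20) drives the lip back and stays.
- tray: Empty square white tray, fixed to the table: 110 mm by 110 mm outside, 100 mm inside, walls 30 mm high, floor 5 mm thick. Origin: centre of its underside, on the table; a jar standing in it has its own origin 5 mm above the tray's.
Mind the look-alikes: they are no part of the job. What is shaped like the wedge but orange or yellow is not meant. Leave any red or turquoise look-alike of the jar alone.

How it is judged (in metres and radians):
On the way, in this order (a step that is already met when the one before it is completed fails the run):
1. the wedge is home in the clamp and let go, holding the bolt drawn back (value of joint bolt above 0.013 m and y of wedge in the frame of holder between 0.076 and 0.096 m and x of wedge in the frame of holder between -0.02 and 0.02 m and z of wedge in the frame of holder below 0.078 m and contact force between the fingers and wedge below 0.1 N), for 0.2 s.
2. the jar is lifted upright out of the well while the wedge alone holds the bolt back (all of step 1 and z of jar in the frame of holder above 0.045 m and contact force between the fingers and jar above 0.3 N), for 0.1 s.
3. the jar is lowered into the tray while still held (within 20 mm of the floor) (x of jar in the frame of tray between -0.03 and 0.03 m and y of jar in the frame of tray between -0.03 and 0.03 m and z of jar in the frame of tray below 0.025 m and contact force between the fingers and jar above 0.3 N).
At the end, for the whole second after the job is handed in: Jar upright (0.15 rad), at rest and let go on the tray floor (origin at most 10 mm above the tray's, within 30 mm of its centre in x and y). Wedge at rest, let go, in the clamp frame |x| under 20 mm, y 76 to 96 mm, z under 78 mm. Bolt drawn back over 13 mm (all of step 1 and x of jar in the frame of tray between -0.03 and 0.03 m and y of jar in the frame of tray between -0.03 and 0.03 m and angle between jar's own z axis and vertical below 0.15 rad and z of jar in the frame of tray below 0.01 m and linear speed of each of jar, wedge below 0.02 m/s and contact force between the fingers and jar below 0.1 N); the robot touches nothing.
It fails at once if the jar is tipped by more than 0.5 rad (angle between jar's own z axis and vertical above 0.5 rad).
It also fails if it takes over 48 s, if anything falls off the work surface, if the arm or the gripper's body presses on something with over 40 N, if the wrist force passes 120 N, or if a joint passes its speed limit or range.

## Working session

There is one attempt and no reset: what is moved stays moved. The work goes in short steps, Python scripts to look and compute and a tool call to move; the robot and the scene stay as the last step left them, time stands still between calls to the robot, and variables do not carry over. Pictures are saved under pics/ and viewed, at most 15 in all, crops included, and the job is handed in when it is done.

Besides the shell and the picture viewer there is one more tool, called after ">>>" by a JSON object that holds its "name" and its "arguments", one argument or row to a line. apply_moves: Moves the arm, as the interface text tells. Its arguments: {"type":"object","properties":{"targets":{"type":"array"}},"required":["targets"]}

```bash
mkdir -p pics; cat > h.py <<'E'
import numpy as np, cv2
from plant import manip
def cam(n):
    c=manip.read_camera(n); c['f']=c['image'].shape[0]/2/np.tan(np.radians(c['fov_y']/2)); return c
def ray(c,u,v):
    M=np.array(c['camera_from_world']); R=M[:3,:3]; o=-R.T@M[:3,3]
    d=R.T@np.array([(u-c['cx'])/c['f'],-(v-c['cy'])/c['f'],-1]); return o,d
def plane(c,u,v,z):
    o,d=ray(c,u,v); return o+d*(z-o[2])/d[2]
def proj(c,p):
    M=np.array(c['camera_from_world']); q=M[:3,:3]@np.array(p)+M[:3,3]
    return c['cx']+c['f']*q[0]/-q[2], c['cy']-c['f']*q[1]/-q[2]
def save(n,im): cv2.imwrite('pics/'+n,im[:,:,::-1])
E
python3 - <<'E'
from h import *
import pickle
C={n:cam(n) for n in('scene','top')}
pickle.dump(C,open('c.pkl','wb'))
for n,c in C.items():
    print({k:v for k,v in c.items() if k!='image'})
    save(n+'0.png',cv2.resize(c['image'],(800,600)))
s=manip.read_state();print(s['clock'],s['ee_pos'],s['eef_rot'],s['finger_gap'])
E
```

```text
{'fov_y': 52.145123095465, 'cx': 259.2799912497622, 'cy': 191.5139102811197, 'camera_from_world': array([[ 3.51614126e-01,  9.35984592e-01, -1.73306066e-02,
        -2.11701398e+02],
       [-6.93328865e-01,  2.72807382e-01,  6.66986670e-01,
         3.35145498e+02],
       [ 6.29017163e-01, -2.22506125e-01,  7.44868064e-01,
        -1.27924942e+03],
       [ 0.00000000e+00,  0.00000000e+00,  0.00000000e+00,
         1.00000000e+00]]), 'f': np.float64(392.39629147332994)}
{'fov_y': 56.98869997953336, 'cx': 249.69749794020828, 'cy': 185.03151156743408, 'camera_from_world': array([[-3.46627702e-04, -9.99896965e-01,  1.43505869e-02,
         8.97816839e+00],
       [ 9.90012553e-01,  1.67999841e-03,  1.40969223e-01,
        -5.06123191e+02],
       [-1.40978807e-01,  1.42561251e-02,  9.89909965e-01,
        -9.18570465e+02],
       [ 0.00000000e+00,  0.00000000e+00,  0.00000000e+00,
         1.00000000e+00]]), 'f': np.float64(353.70318283996284)}
0.1 [155.61451339 604.88283706 224.95334255] [[-9.68460583e-01  2.49166645e-01 -2.86218101e-04]
 [ 2.49166809e-01  9.68459878e-01 -1.16864035e-03]
 [-1.39954495e-05 -1.20309817e-03 -9.99999276e-01]] 91.9219437118417
```

View pics/top0.png

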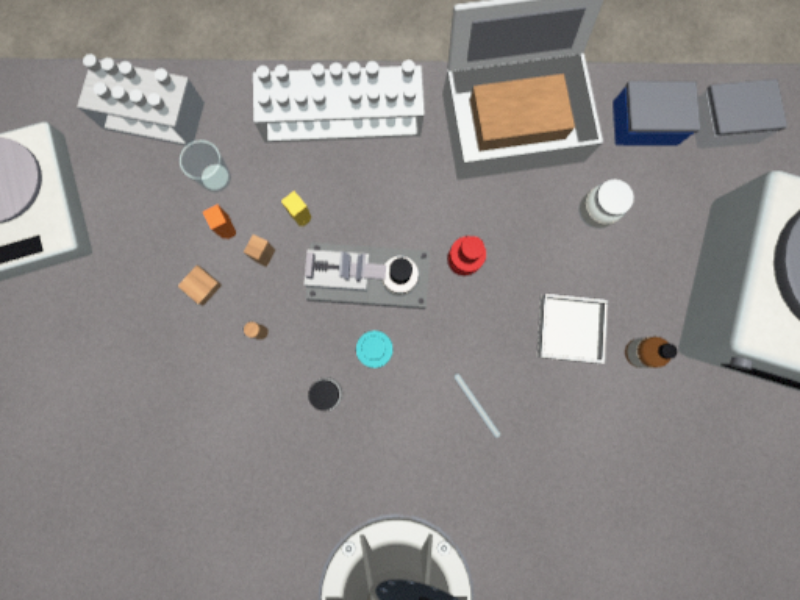

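View pics/scene0.png

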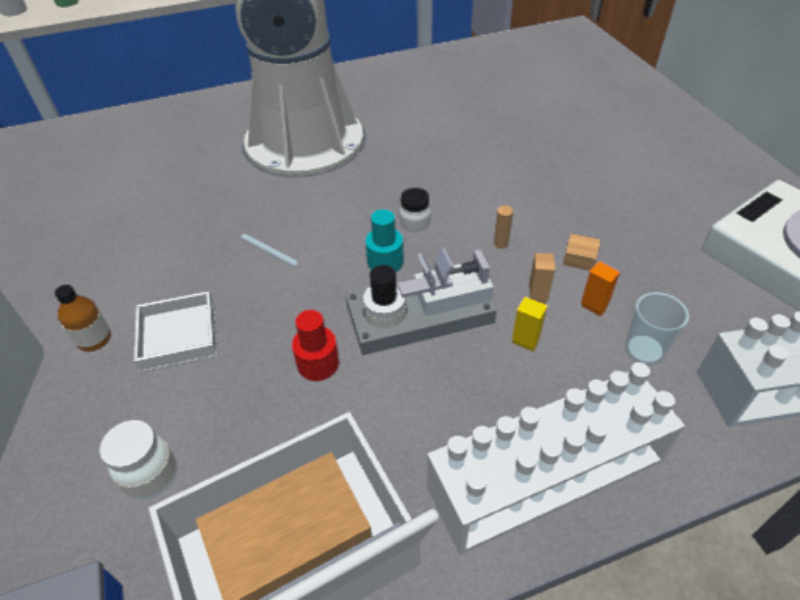

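The wedge candidates are all wooden and are given in 800-wide pixels. The upright slab at top (258,249) / scene (542,275) fits. The block at top (199,285) is low and square, the rod at (254,330) is round, and the orange (217,218) and yellow (294,205) pieces are look-alikes. The black-capped jar in the clamp is at top (401,270). The red (467,254) and turquoise (374,348) ones are look-alikes. The white tray is at (574,328).

```bash
python3 - <<'E'
from h import *
import pickle
C=pickle.load(open('c.pkl','rb'));t=C['top'];s=C['scene']
a=cv2.resize(t['image'][140:215,145:285],(800,428),interpolation=cv2.INTER_CUBIC)
save('crop_top.png',a)
b=cv2.resize(s['image'][150:235,215:405],(800,358),interpolation=cv2.INTER_CUBIC)
save('crop_scene.png',b)
for n,c,lo in (('top',t,None),('scene',s,None)):
    hsv=cv2.cvtColor(c['image'],cv2.COLOR_RGB2HSV)
    for nm,l,h in (('wood',(7,70,90),(17,190,255)),('black',(0,0,0),(180,255,40)),('white',(0,0,190),(180,40,255))):
        m=cv2.inRange(hsv,l,h)
        k,_,st,ce=cv2.connectedComponentsWithStats(m)
        for i in range(1,k):
            if 40<st[i,4]<6000:
                r=cv2.minAreaRect(np.argwhere(cv2.compare(np.uint8(_==i),1,0))[:,::-1].astype(np.float32)) 
                print(n,nm,st[i].tolist(),ce[i].round(1),np.round(r[1],1),round(r[2],1))
E
```

```text
top wood [303, 47, 65, 44, 2157] [334.7  68.3] [36.3 60.8] 81.9
top wood [129, 130, 20, 23, 199] [137.9 140. ] [22.8 14.3] 63.4
top wood [156, 150, 20, 18, 197] [164.8 158.4] [17.  14.8] 26.6
top wood [114, 170, 27, 25, 378] [126.9 182. ] [20.7 19. ] 40.6
top wood [156, 206, 15, 11, 124] [162.8 211.1] [10. 14.] 90.0
top wood [410, 215, 19, 20, 230] [417.8 224.9] [19.4 16.8] 80.5
top black [0, 151, 27, 17, 255] [ 12.5 159.2] [ 9.3 27.6] 74.1
top black [422, 220, 11, 9, 68] [426.9 224.3] [ 8. 10.] 90.0
top black [463, 233, 49, 16, 151] [491.9 240.9] [50.3  3.8] 16.9
top white [291, 0, 47, 6, 132] [310.   2.] [ 3.7 46.3] 82.6
top white [53, 35, 8, 7, 49] [56.7 38.1] [6. 7.] 90.0
top white [287, 34, 99, 70, 992] [325.9  82.8] [58.1 91.3] 82.0
top white [64, 37, 9, 8, 52] [68.1 40.3] [7.1 7.8] 45.0
top white [75, 39, 9, 8, 52] [79.4 42.5] [7.2 7.6] 63.4
top white [162, 38, 110, 40, 2984] [216.1  58.8] [ 35.8 109.1] 87.6
top white [50, 43, 70, 37, 1343] [85.9 60.2] [64.9 33.7] 11.3
top white [67, 74, 51, 17, 293] [90.3 82.2] [51.   7.3] 11.3
top white [171, 75, 96, 15, 823] [218.1  82.7] [
[... 2189 characters left out ...]
96.3 241.5] [11.  9.] 0.0
scene white [377, 243, 12, 10, 98] [382.5 247.2] [ 9. 11.] 90.0
scene white [274, 244, 164, 91, 5512] [348.7 287.2] [ 54.  158.1] 66.0
scene white [363, 249, 12, 10, 103] [368.6 253.1] [ 9. 11.] 90.0
scene white [473, 250, 39, 20, 410] [492.4 259.8] [15.8 39.7] 81.0
scene white [95, 264, 186, 120, 1836] [197.2 333.6] [ 93.7 175.3] 64.5
scene white [64, 269, 34, 30, 760] [ 80.6 283.2] [25.9 36.2] 63.4
scene white [70, 282, 34, 26, 204] [ 88.4 299.9] [15.  37.9] 59.9
scene white [299, 285, 123, 66, 1427] [357.4 317.3] [ 12.7 134.7] 65.4
scene white [215, 290, 37, 53, 686] [233.  315.8] [54.1 13.9] 63.4
scene white [114, 339, 28, 45, 666] [127.3 362.5] [46.8 15.2] 71.6
```

View pics/crop_top.png

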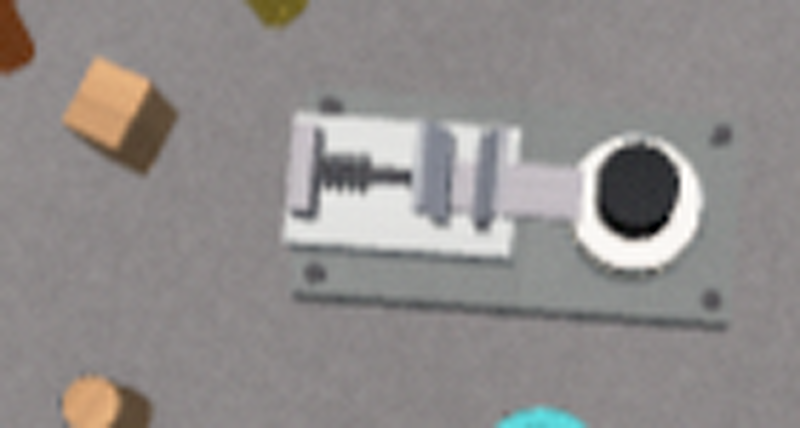

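View pics/crop_scene.png

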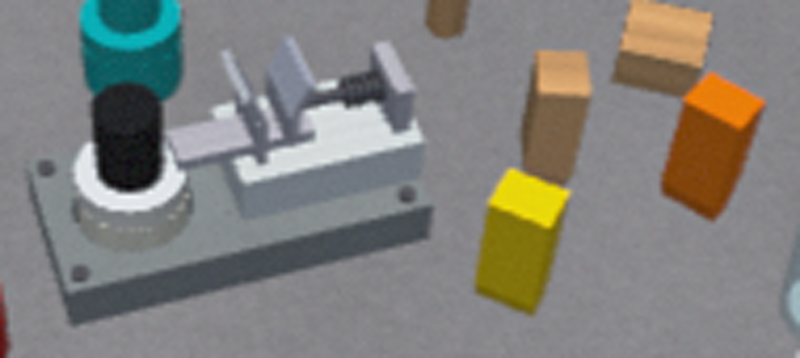

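The crops confirm it. In crop_top the wedge's top face has corners (98,57), (152,82), (118,152), (63,120), and it is wooden, upright and taller than it is wide. The base screws are at (331,105), (722,135), (710,300), (315,272), and the cap centre is at (638,190).

```bash
python3 - <<'E'
from h import *
import pickle
C=pickle.load(open('c.pkl','rb'));t=C['top'];s=C['scene']
T=lambda x,y,z:plane(t,145+x/5.714-.4,140+y/5.714-.4,z)[:2]
S=lambda x,y,z:plane(s,215+x/4.21-.4,150+y/4.21-.4,z)[:2]
w=np.array([T(*p,84) for p in((98,57),(152,82),(118,152),(63,120))])
print('wedge',w.round(0).tolist(),w.mean(0),np.linalg.norm(np.diff(w,axis=0),axis=1))
ws=np.array([S(*p,84) for p in((537,52),(585,52),(590,93),(532,95))]);print('scene',ws.mean(0),ws.round().tolist())
sc=np.array([T(*p,30) for p in((331,105),(722,135),(710,300),(315,272))])
print('screws',sc.round(0).tolist()); 
for d in (sc[0]-sc[1],sc[3]-sc[2]): print('yaxis ang',np.degrees(np.arctan2(d[1],d[0])),np.linalg.norm(d))
print('jar',T(638,190,108),S(127,100,108), 'bridge',T(485,180,114),'lip',T(435,170,114))
print('body',T(637,202,60))
# tray: top rim
print('tray',plane(t,365.9,210.1,5)[:2], [plane(t,u*.64-.2,v*.64-.2,30)[:2].round() for u,v in((543,294),(608,297),(606,363),(541,359))])
E
```

```text
wedge [[592.0, 238.0], [580.0, 213.0], [548.0, 227.0], [562.0, 252.0]] [570.44821149 232.49330204] [27.28519536 35.27106807 29.13243861]
scene [573.04319001 231.37060906] [[554.0, 227.0], [563.0, 252.0], [593.0, 238.0], [582.0, 208.0]]
screws [[582.0, 138.0], [567.0, -49.0], [488.0, -43.0], [501.0, 145.0]]
yaxis ang 85.67915600644882 188.03376591156496
yaxis ang 85.99752308588874 187.6354074066517
jar [526.67842715  -6.08261974] [527.78920637  -4.30652303] bridge [529.88259378  60.71366251] lip [534.25518525  82.49924668]
body [529.58143573  -7.19934761]
tray [ 440.873834   -313.17432287] [array([ 499., -257.]), array([ 494., -370.]), array([ 380., -360.]), array([ 387., -249.])]
```

>>> {"name": "apply_moves", "arguments": {
  "targets": [
    [[91,-496,-257,0,100],[91,-496,-257,0,100],[91,-496,-257,0,100],[91,-496,-257,0,100],[91,-496,-257,0,100],[91,-496,-257,0,100],[91,-496,-257,0,100],[91,-496,-257,0,100],[91,-496,-257,0,100],[91,-496,-257,0,100],[91,-496,-257,0,100],[91,-496,-257,0,100]]
  ]
}}

```text
clock: 1.3
ee_pos: [575.3, 229.1, 225.2]
eef_rot: [[0.422, 0.907, 0.001], [0.907, -0.422, -0.001], [-0.001, 0.001, -1.0]]
contact_force: [-0.4, 0.9, -0.3]
finger_gap: 90.9
grasp_force: 0.0
```

```bash
cat > st.py <<'E'
from h import *
import sys
def st(*goal):
    s=manip.read_state();R=np.array(s['eef_rot']);p=np.array(s['ee_pos'])
    print('t',round(s['clock'],2),'p',p.round(1),'yang',round(np.degrees(np.arctan2(R[1,1],R[0,1])),2),'gap',round(s['finger_gap'],1),'F',np.round(s['contact_force'],1),'g',s['grasp_force'])
    if goal: 
        d=R.T@(np.array(goal[:3])-p); print('shift',d.round(1),'turn',round(np.degrees(np.arctan2(R[1,1],R[0,1]))-goal[3],1))
    return s
if __name__=='__main__': st(*map(float,sys.argv[1:]))
E
python3 st.py 571.5 232 150 -24.3; python3 - <<'E'
from h import *
c=cam('wrist');save('w1.png',c['image']);import pickle;pickle.dump(c,open('w1.pkl','wb'))
print(proj(c,(571.5,232,84)))
E
```

```text
t 1.3 p [575.3 229.1 225.2] yang -24.96 gap 90.9 F [-0.4  0.9 -0.3] g 0.0
shift [ 1.  -4.8 75.2] turn -0.7
(np.float64(254.7393770581676), np.float64(189.42111284426443))
```

View pics/w1.png

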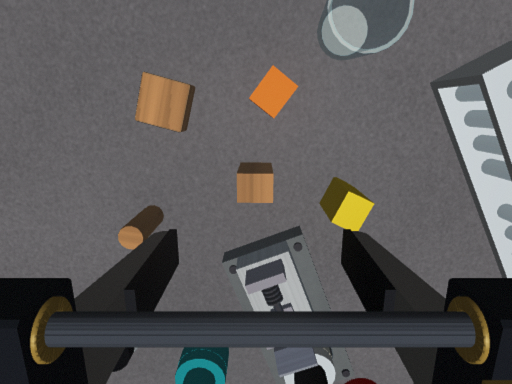

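The wrist view shows the wooden wedge top at (237..273, 173..203), centre (255,188). That agrees with the projected estimate (255,189), and it is square to the jaws. The yellow look-alike at (352,211) is close, so I'll go down with the jaws partly open.

>>> {"name": "apply_moves", "arguments": {
  "targets": [
    [[58,1,-5,0,-0.7],[58,1,-5,30,-0.7],[58,1,-5,60,-0.7],[58,1,-5,60,-0.7],[58,1,-5,60,-0.7]]
  ]
}}

```text
clock: 1.85
ee_pos: [566.8, 236.8, 165.8]
eef_rot: [[0.399, 0.917, -0.001], [0.917, -0.399, -0.0], [-0.001, -0.001, -1.0]]
contact_force: [0.0, -0.2, 0.0]
finger_gap: 57.8
grasp_force: 0.0
```

```bash
python3 - <<'E'
from h import *
from st import st
c=cam('wrist');st(571.5,232,58,-24.3)
hsv=cv2.cvtColor(c['image'],cv2.COLOR_RGB2HSV);m=cv2.inRange(hsv,(5,70,110),(17,210,255))
k,l,s,ce=cv2.connectedComponentsWithStats(m)
u,v=proj(c,(571.5,232,84));print(u,v)
for i in range(1,k):
    if s[i,4]>150:
        r=cv2.minAreaRect(np.argwhere(l==i)[:,::-1].astype(np.float32)); print(s[i],r,plane(c,*r[0],84))
save('w2.png',c['image'])
E
```

```text
t 1.9 p [567.7 236.9 166.8] yang -23.58 gap 58.1 F [ 0.  -0.7  0.9] g 0.0
shift [ -3.    5.4 108.8] turn 0.7
268.2484572905133 212.17003325892267
[ 264   60   64   66 2139] ((295.4356384277344, 92.85643005371094), (41.582611083984375, 52.84016799926758), 39.289405822753906) [623.00000219 304.50822795  84.        ]
[ 125   65   67   73 3431] ((156.94944763183594, 101.21910095214844), (59.662723541259766, 61.61150360107422), 12.994616508483887) [531.97195262 338.00636088  84.        ]
[ 246  192   46   37 1594] ((268.214599609375, 210.0598602294922), (45.11865997314453, 35.33845138549805), 1.5481576919555664) [572.13920189 233.5641387   84.        ]
[100 251  31  27 657] ((115.0, 264.0), (26.0, 30.0), 90.0) [442.02966518 240.88228054  84.        ]
```

View pics/w2.png

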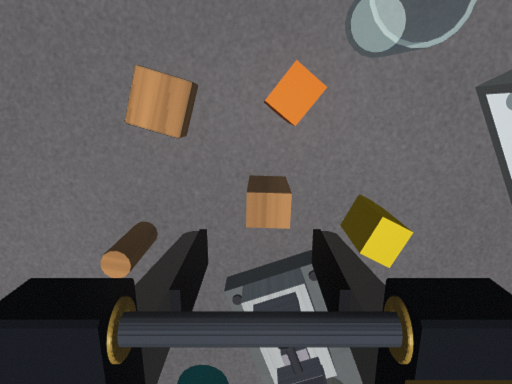

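The wedge top is centred at (268,210), which gives (572,233) and sits squarely between the jaws. I'll descend to TCP z 58 and close.

>>> {"name": "apply_moves", "arguments": {
  "targets": [
    [[58,-2,5.5,30,0.7],[58,-2,5.5,60,0.7],[58,-2,5.5,85,0.7],[58,-2,5.5,109,0.7],[58,-2,5.5,109,0.7],[58,-2,5.5,109,0.7],[20,-2,5.5,109,0.7],[20,-2,5.5,109,0.7],[20,-2,5.5,109,0.7],[20,-2,5.5,109,0.7],[20,-2,5.5,109,0.7],[20,-2,5.5,109,0.7]]
  ]
}}

```text
clock: 3.1
ee_pos: [572.7, 232.0, 57.6]
eef_rot: [[0.414, 0.91, 0.001], [0.91, -0.414, 0.001], [0.001, 0.001, -1.0]]
contact_force: [-1.2, -0.3, 7.1]
finger_gap: 33.7
grasp_force: 30.0
```

```bash
python3 st.py 534 80.5 230 -4.2
```

```text
t 3.1 p [572.7 232.   57.6] yang -24.43 gap 33.7 F [-1.2 -0.3  7.1] g 29.998067021369934
shift [-153.8   27.6 -172.5] turn -20.2
```

>>> {"name": "apply_moves", "arguments": {
  "targets": [
    [[20,0,0,-45,0],[20,0,0,-90,0],[20,0,0,-135,0],[20,0,0,-172,0],[20,-50,9,-172,-7],[20,-100,18,-172,-14],[20,-154,27.5,-172,-20.2],[20,-154,27.5,-172,-20.2],[20,-154,27.5,-172,-20.2],[20,-154,27.5,-172,-20.2]]
  ]
}}

```text
clock: 4.1
ee_pos: [533.9, 80.7, 228.8]
eef_rot: [[0.075, 0.997, 0.001], [0.997, -0.075, 0.001], [0.001, 0.001, -1.0]]
contact_force: [0.1, 0.2, -0.7]
finger_gap: 34.0
grasp_force: 30.0
```

```bash
python3 - <<'E'
from h import *
from st import st
c=cam('wrist');t=cam('top')
st(534,80.5,180,-4.2)
a=cv2.resize(t['image'][130:220,170:290],(533,400),interpolation=cv2.INTER_CUBIC)
b=cv2.resize(c['image'][100:384,80:400],(451,400))[:, :]
save('p3.png',cv2.resize(np.hstack([a,b]),(800,325)))
import pickle;pickle.dump((c,t),open('p3.pkl','wb'))
E
```

```text
t 4.2 p [533.9  81.3 228.6] yang -4.2 gap 33.6 F [ 0.   0.7 -1.1] g 29.99436378479004
shift [-0.8  0.1 48.6] turn -0.0
```

View pics/p3.png

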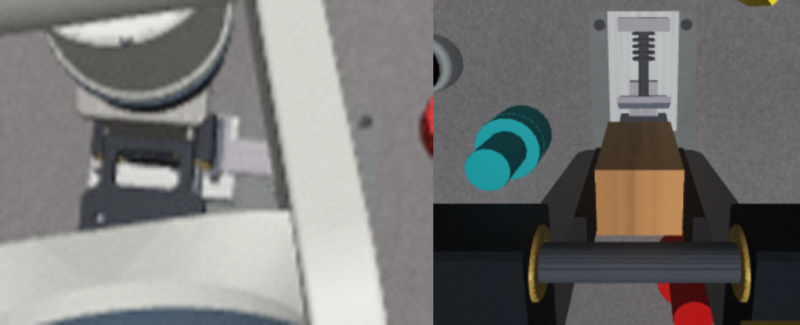

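The wrist view shows the wedge square in the jaws, with its front edge at 597–683. The clamp's far screws are at (599,25) and (686,25) and the lip spans 617–670, so the clamp's centre line is about 2 mm to the right. I'll compute the position from the screws.

```bash
python3 - <<'E'
from h import *
import pickle
c,t=pickle.load(open('p3.pkl','rb'))
P=lambda x,y,z:plane(c,80+(x/.813-533)/1.409,100+y/.813/1.409,z)[:2]
A,B=P(599,25,30),P(686,25,30);print(A,B,np.linalg.norm(A-B))
ey=np.array([.0735,.9973]);m=(A+B)/2;print('home',m-ey*(149-86))
print('wedge top near/far edge z~171', P(597,170,171),P(683,170,171),P(597,235,171),P(683,235,171))
for y in(97,107,110):print('lip',y,P(643,y,114)-0)
print('end post',P(643,15,92))
E
```

```text
[501.55088345 144.17020886] [581.59696069 138.18271504] 80.26969891350271
home [536.94342207  78.34656195]
wedge top near/far edge z~171 [506.16697543  61.13258805] [559.34047994  57.14662673] [501.43304429  15.60624074] [557.31554077  11.41251736]
lip 97 [537.6169699  92.3194029]
lip 107 [537.06709893  84.68038213]
lip 110 [536.9006066  82.3674062]
end post [542.06464947 150.83054783]
```

>>> {"name": "apply_moves", "arguments": {
  "targets": [
    [[20,-2.5,3,20,0],[20,-2.5,3,40,0],[20,-2.5,3,50,0],[20,-2.5,3,55,0],[20,-2.5,3,60,0],[20,-2.5,3,65,0],[20,-2.5,3,68,0],[20,-2.5,3,68,0]]
  ]
}}

```text
clock: 5.0
ee_pos: [536.4, 77.2, 160.6]
eef_rot: [[0.074, 0.997, 0.0], [0.997, -0.074, -0.0], [-0.0, 0.0, -1.0]]
contact_force: [0.1, -2.4, -1.2]
finger_gap: 33.5
grasp_force: 30.0
```

```bash
python3 - <<'E'
from h import *
from st import st
c=cam('wrist');st(537,78.5,128,-4.2)
hsv=cv2.cvtColor(c['image'],cv2.COLOR_RGB2HSV);m=cv2.inRange(hsv,(5,70,110),(17,210,255))
z=manip.read_state()['ee_pos'][2]+26
k,l,s,ce=cv2.connectedComponentsWithStats(m)
i=1+s[1:,4].argmax();r=cv2.minAreaRect(np.argwhere(l==i)[:,::-1].astype(np.float32));print(s[i],r,plane(c,*r[0],z),z)
save('w4.png',c['image'])
E
```

```text
t 5.05 p [536.4  77.2 160.7] yang -4.23 gap 33.7 F [-0.4 -1.5 -0.9] g 29.994345903396606
shift [ 1.3  0.5 32.7] turn -0.0
[ 221  248   78   58 4371] ((259.5, 276.5), (57.0, 77.0), 90.0) [536.29572855  79.02211879 186.73536432] 186.7353643193715
```

View pics/w4.png

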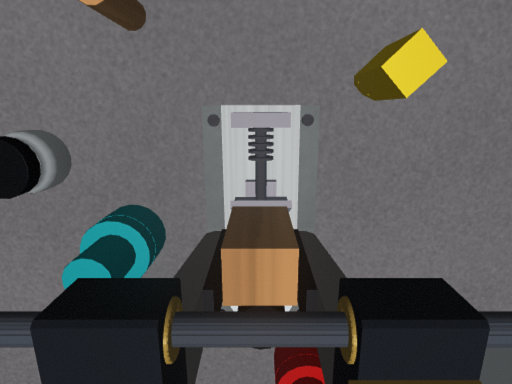

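The wedge is in the mouth and centred, with its top centre at (259,276), about (536,79). No vertical load yet, so I'll press on.

>>> {"name": "apply_moves", "arguments": {
  "targets": [
    [[20,1,0.5,4,0],[20,1,0.5,8,0],[20,1,0.5,12,0],[20,1,0.5,16,0],[20,1,0.5,20,0],[20,1,0.5,24,0],[20,1,0.5,27,0],[20,1,0.5,27,0]]
  ]
}}

```text
clock: 5.85
ee_pos: [536.7, 78.4, 133.1]
eef_rot: [[0.074, 0.997, -0.001], [0.997, -0.074, 0.0], [0.0, -0.001, -1.0]]
contact_force: [0.6, -1.8, -0.3]
finger_gap: 33.9
grasp_force: 30.0
```

>>> {"name": "apply_moves", "arguments": {
  "targets": [
    [[20,0,0,2,0],[20,0,0,4,0],[20,0,0,5,0],[20,0,0,6,0],[20,0,0,6,0]]
  ]
}}

```text
clock: 6.35
ee_pos: [537.1, 78.8, 127.6]
eef_rot: [[0.074, 0.997, 0.0], [0.997, -0.074, 0.001], [0.001, 0.0, -1.0]]
contact_force: [2.1, 3.9, 1.0]
finger_gap: 34.3
grasp_force: 30.0
```

```bash
python3 - <<'E'
from h import *
from st import st
c=cam('wrist');st(537,78.5,127,-4.2)
hsv=cv2.cvtColor(c['image'],cv2.COLOR_RGB2HSV);m=cv2.inRange(hsv,(5,70,110),(17,210,255))
k,l,s,ce=cv2.connectedComponentsWithStats(m)
i=1+s[1:,4].argmax();r=cv2.minAreaRect(np.argwhere(l==i)[:,::-1].astype(np.float32));print(r,plane(c,*r[0],154))
save('w5.png',c['image'])
E
```

```text
t 6.4 p [537.1  78.8 127.6] yang -4.24 gap 34.1 F [ 1.   3.9 -0.3] g 29.995644092559814
shift [-0.3 -0.1  0.6] turn -0.0
((259.5, 276.5), (57.0, 77.0), 90.0) [536.99942251  80.74342011 154.        ]
```

View pics/w5.png

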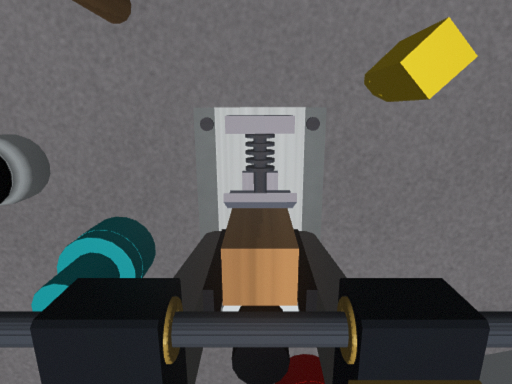

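>>> {"name": "apply_moves", "arguments": {
  "targets": [
    [[20,0.7,0,1,0],[20,0.7,0,2,0],[20,0.7,0,2,0]]
  ]
}}

```text
clock: 6.7
ee_pos: [537.3, 79.0, 127.4]
eef_rot: [[0.074, 0.997, 0.001], [0.997, -0.074, -0.0], [-0.0, 0.001, -1.0]]
contact_force: [-5.9, -1.2, 21.5]
finger_gap: 34.0
grasp_force: 30.0
```

Fz jumped to 21 N at TCP z 127, so the wedge has bottomed on the bolt. I'll release and rise.

>>> {"name": "apply_moves", "arguments": {
  "targets": [
    [[20,0,0,-1.5,0],[60,0,0,-1.5,0],[60,0,0,-1.5,0],[60,0,0,-1.5,0],[60,0,0,-1.5,0],[60,0,0,-30,0],[60,0,0,-70,0],[60,0,0,-100,0],[60,0,0,-100,0],[60,0,0,-100,0]]
  ]
}}

```text
clock: 7.7
ee_pos: [537.1, 79.1, 225.8]
eef_rot: [[0.074, 0.997, 0.001], [0.997, -0.074, 0.0], [0.0, 0.001, -1.0]]
contact_force: [-0.1, -0.3, -1.3]
finger_gap: 60.2
grasp_force: 0.0
```

```bash
python3 - <<'E'
from h import *
from st import st
c=cam('wrist');st(530.5,-7,227,-4.2)
hsv=cv2.cvtColor(c['image'],cv2.COLOR_RGB2HSV);m=cv2.inRange(hsv,(5,70,110),(17,210,255))
k,l,s,ce=cv2.connectedComponentsWithStats(m)
for i in range(1,k):
    if s[i,4]>800:
        r=cv2.minAreaRect(np.argwhere(l==i)[:,::-1].astype(np.float32));print(s[i],r,plane(c,*r[0],154))
save('w6.png',c['image'])
E
```

```text
t 7.75 p [536.4  79.  224.9] yang -4.23 gap 60.2 F [ 0.5  0.9 -0. ] g 0.0
shift [-86.2   0.4  -2.1] turn -0.0
[ 236  193   47   37 1688] ((259.0, 211.0), (36.0, 46.0), 90.0) [536.66888888  80.89489926 154.        ]
```

View pics/w6.png

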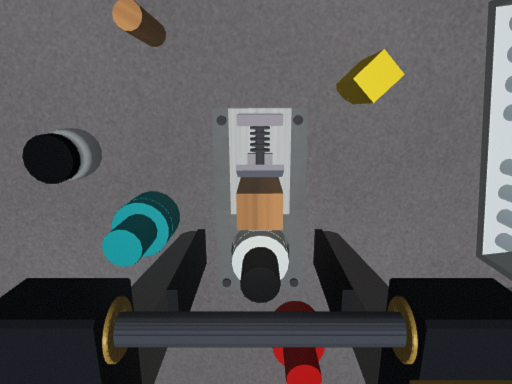

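The wedge stays home by itself, with its top at (259,211), about (537,81), and the lip is pushed back to v≈172. The cap is at (260,283), in line with the jaws. Next is the jar.

>>> {"name": "apply_moves", "arguments": {
  "targets": [
    [[60,-45,0.5,0,0],[60,-85,0.5,0,0],[60,-85,0.5,0,0],[60,-85,0.5,40,0],[60,-85,0.5,80,0],[60,-85,0.5,115,0],[60,-85,0.5,139,0],[60,-85,0.5,139,0],[60,-85,0.5,139,0]]
  ]
}}

```text
clock: 8.65
ee_pos: [530.5, -5.3, 86.0]
eef_rot: [[0.074, 0.997, -0.002], [0.997, -0.074, 0.0], [-0.0, -0.002, -1.0]]
contact_force: [0.7, -0.1, -0.9]
finger_gap: 60.0
grasp_force: 0.0
```

>>> {"name": "apply_moves", "arguments": {
  "targets": [
    [[20,0,0,0,0],[20,0,0,0,0],[20,0,0,0,0],[20,0,0,0,0],[20,0,0,0,0]]
  ]
}}

```text
clock: 9.15
ee_pos: [531.8, -5.7, 87.6]
eef_rot: [[0.074, 0.997, 0.002], [0.997, -0.074, 0.0], [0.0, 0.002, -1.0]]
contact_force: [-1.9, 0.3, 6.8]
finger_gap: 36.6
grasp_force: 30.0
```

>>> {"name": "apply_moves", "arguments": {
  "targets": [
    [[20,0,0,-5,0],[20,0,0,-10,0],[20,0,0,-15,0],[20,0,0,-15,0],[20,0,0,-15,0]]
  ]
}}

```text
clock: 9.65
ee_pos: [531.2, -5.7, 101.7]
eef_rot: [[0.074, 0.997, 0.0], [0.997, -0.074, -0.0], [0.0, 0.0, -1.0]]
contact_force: [0.2, -0.4, -3.7]
finger_gap: 36.2
grasp_force: 30.0
```

```bash
python3 - <<'E'
from h import *
from st import st
c=cam('wrist');s=st(440,-310,200,-4.2)
save('w7.png',c['image'])
E
```

```text
t 9.7 p [531.1  -5.7 101.6] yang -4.23 gap 36.2 F [-0.3  0.9 -3.6] g 29.98849332332611
shift [-310.2  -68.4  -98.4] turn -0.0
```

View pics/w7.png

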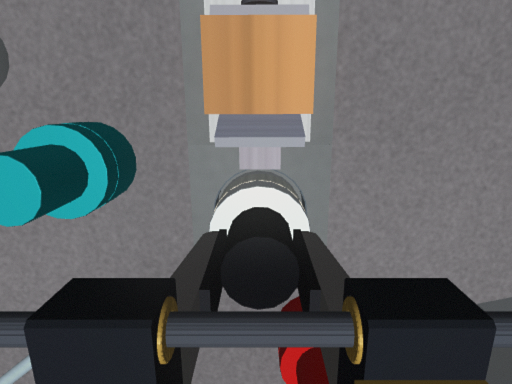

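The jar is lifting upright, with the cap centred between the pads at (260,272) and the bolt clear of the shoulder. I'll continue up.

>>> {"name": "apply_moves", "arguments": {
  "targets": [
    [[20,0,0,-15,0],[20,0,0,-40,0],[20,0,0,-65,0],[20,0,0,-90,0],[20,0,0,-110,0],[20,0,0,-120,0],[20,0,0,-120,0]]
  ]
}}

```text
clock: 10.4
ee_pos: [531.8, -5.7, 222.5]
eef_rot: [[0.074, 0.997, 0.002], [0.997, -0.074, -0.0], [0.0, 0.002, -1.0]]
contact_force: [-0.2, -1.0, -2.4]
finger_gap: 36.6
grasp_force: 30.0
```

>>> {"name": "apply_moves", "arguments": {
  "targets": [
    [[20,-15,-3,0,0],[20,-45,-10,0,0],[20,-75,-17,0,0],[20,-110,-24,0,0],[20,-145,-32,0,0],[20,-180,-40,0,0],[20,-215,-47,0,0],[20,-250,-55,0,0],[20,-280,-62,0,0],[20,-300,-66,0,0],[20,-310,-68.5,0,0],[20,-310,-68.5,0,0]]
  ]
}}

```text
clock: 11.6
ee_pos: [438.8, -310.6, 220.5]
eef_rot: [[0.075, 0.997, -0.002], [0.997, -0.075, 0.001], [0.001, -0.002, -1.0]]
contact_force: [0.2, -0.6, -2.5]
finger_gap: 36.8
grasp_force: 30.0
```

```bash
python3 - <<'E'
from h import *
from st import st
import pickle
c=cam('wrist');s=st(440,-310,86,-4.2);z=s['ee_pos'][2]
hsv=cv2.cvtColor(c['image'],cv2.COLOR_RGB2HSV)
print('cap top at (260,272):',plane(c,260,272,z+22))
m=cv2.inRange(hsv,(0,0,190),(180,40,255));k,l,q,ce=cv2.connectedComponentsWithStats(m)
for i in range(1,k):
    if q[i,4]>500: print(q[i],ce[i])
print([np.round(proj(c,(440+a,-310+b,30))) for a,b in((55,55),(-55,55),(-55,-55),(55,-55))])
t=cam('top');save('p8.png',np.hstack([c['image'],cv2.resize(t['image'][160:270,300:440],(488,384))])[:, :, :])
im=cv2.imread('pics/p8.png');cv2.imwrite('pics/p8.png',cv2.resize(im,(800,307)))
E
```

```text
t 11.65 p [ 439.3 -309.7  220.7] yang -4.3 gap 36.2 F [-0.4  0.6 -2.8] g 29.988664984703064
shift [ -0.4   0.9 134.7] turn -0.1
cap top at (260,272): [ 439.01418628 -308.69658757  242.68864613]
[ 210  125  107  113 2886] [260.44975745 199.16735967]
[ 217  125   95   83 4752] [263.79124579 153.68834175]
[ 465  206   47   59 2299] [490.40017399 235.57242279]
[array([310., 123.]), array([204., 131.]), array([216., 231.]), array([314., 224.])]
```

View pics/p8.png

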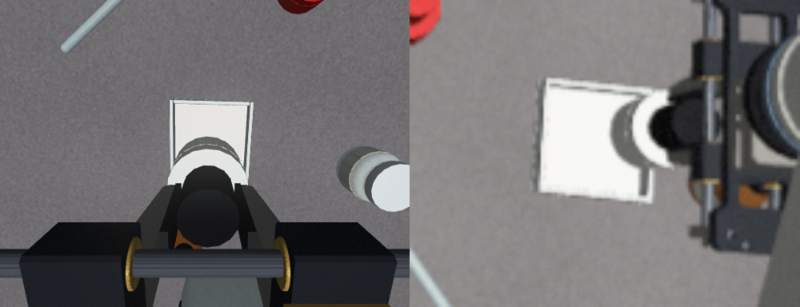

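The tray is at u 210–317 in the wrist image, about 3 mm right of the estimate, and the jar is hanging upright over it. I'll lower it.

>>> {"name": "apply_moves", "arguments": {
  "targets": [
    [[20,0,3,20,0],[20,0,3,45,0],[20,0,3,70,0],[20,0,3,95,0],[20,0,3,110,0],[20,0,3,120,0],[20,0,3,127,0],[20,0,3,132,0],[20,0,3,134,0],[20,0,3,134,0]]
  ]
}}

```text
clock: 12.7
ee_pos: [443.2, -310.1, 87.8]
eef_rot: [[0.074, 0.997, 0.0], [0.997, -0.074, -0.0], [-0.0, 0.0, -1.0]]
contact_force: [-0.4, -0.8, -2.5]
finger_gap: 36.7
grasp_force: 30.0
```

>>> {"name": "apply_moves", "arguments": {
  "targets": [
    [[20,0,0,1,0],[20,0,0,2,0],[20,0,0,3,0],[20,0,0,3,0]]
  ]
}}

```text
clock: 13.1
ee_pos: [443.1, -310.1, 84.7]
eef_rot: [[0.074, 0.997, 0.0], [0.997, -0.074, -0.0], [-0.0, 0.0, -1.0]]
contact_force: [-0.0, 0.6, -3.0]
finger_gap: 36.6
grasp_force: 30.0
```

>>> {"name": "apply_moves", "arguments": {
  "targets": [
    [[20,0,0,1,0],[20,0,0,2,0],[20,0,0,2,0]]
  ]
}}

```text
clock: 13.4
ee_pos: [443.1, -310.3, 84.5]
eef_rot: [[0.074, 0.997, 0.0], [0.997, -0.074, -0.001], [-0.001, 0.0, -1.0]]
contact_force: [-7.1, 3.9, 21.2]
finger_gap: 36.6
grasp_force: 30.0
```

The jar has touched the tray floor. I'll ease off, open and rise.

>>> {"name": "apply_moves", "arguments": {
  "targets": [
    [[20,0,0,-1.5,0],[60,0,0,-1.5,0],[60,0,0,-1.5,0],[60,0,0,-1.5,0],[60,0,0,-1.5,0],[60,0,0,-20,0],[60,0,0,-50,0],[60,0,0,-90,0],[60,0,0,-130,0],[60,0,0,-150,0],[60,0,0,-150,0]]
  ]
}}

```text
clock: 14.5
ee_pos: [444.5, -311.1, 235.7]
eef_rot: [[0.074, 0.997, 0.005], [0.997, -0.074, -0.003], [-0.003, 0.005, -1.0]]
contact_force: [0.1, 0.7, 0.0]
finger_gap: 60.3
grasp_force: 0.0
```

```bash
python3 - <<'E'
from h import *
from st import st
st();c=cam('scene')
save('end.png',cv2.resize(c['image'][120:260,70:390],(800,350),interpolation=cv2.INTER_CUBIC))
E
```

```text
t 14.5 p [ 444.5 -311.1  235.7] yang -4.22 gap 60.3 F [0.1 0.7 0. ] g 0.0
```

View pics/end.png

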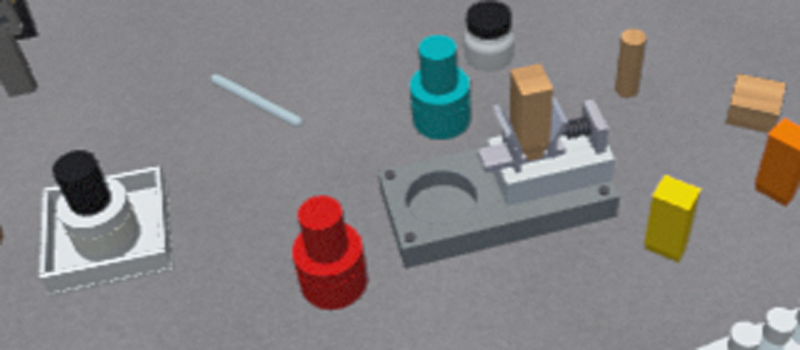

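The jar stands in the tray; its lean matches the perspective lean of the bottle in the first scene picture. The wedge sits in the clamp and the well is empty.

```bash
python3 -c "
from plant import manip
print(manip.hand_in())"
```

```text
the job is handed in; nothing more can be done
None
```

I handed the job in at about 14.5 s of the 48 s allowed; the verdict was not shown. The final picture shows the wedge seated in the clamp with the bolt held back, and the jar standing let go and apparently upright in the white tray.

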